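# Take the accession stack apart onto its mount boards

## Task

Take the stack of archive boxes apart from the top, one thing at a time, and set each thing on the white mount board edged in the colour of its lid: film tin on yellow, slide boxes on red and blue, long box on green. Set each down gently and upright, centred on its board and, for the boxes, squared up with it lengthwise, and let go. Leave the loupe and the brass weight where they are.

Things in the scene. Friction and masses are not known exactly. Their poses are not given: they have to be found in the camera images.
- tin: round film tin, aluminium with a yellow lid, 48 mm in diameter, 40 mm high, about 0.12 kg; origin at the centre of its underside, z up. Starts on top of the red or the blue slide box.
- red_box: red slide box: dark grey carton with a red lid and a small white label on top, 80 x 56 x 50 mm high, about 0.22 kg; origin at the centre of its underside, x along its 80 mm side, z up. Starts on top of the long box, end to end with the other slide box; which of the two is nearer the robot varies.
- blue_box: blue slide box: dark grey carton with a blue lid and a small white label on top, 80 x 56 x 50 mm high, about 0.22 kg; origin at the centre of its underside, x along its 80 mm side, z up. Starts on top of the long box, end to end with the other slide box; which of the two is nearer the robot varies.
- long_box: long film-strip box at the bottom of the stack: dark grey carton with a green lid, 220 x 62 x 45 mm high, about 0.4 kg; origin at the centre of its underside, x along its 220 mm side, z up. Stands on the table, and carries the other things at the start.
- yellow_board: fixed white mount board with yellow edging 12 mm wide, 110 x 86 mm, 3 mm thick, lying flat on the table; origin at the centre of its underside, x along its 110 mm side, z up. Its place varies from start to start.
- red_board: fixed white mount board with red edging 12 mm wide, 110 x 86 mm, 3 mm thick, lying flat on the table; origin at the centre of its underside, x along its 110 mm side, z up. Its place varies from start to start.
- blue_board: fixed white mount board with blue edging 12 mm wide, 110 x 86 mm, 3 mm thick, lying flat on the table; origin at the centre of its underside, x along its 110 mm side, z up. Its place varies from start to start.
- green_board: fixed white mount board with green edging 12 mm wide, 250 x 90 mm, 3 mm thick, lying flat on the table; origin at the centre of its underside, x along its 250 mm side, z up. Its place varies from start to start.
- loupe: black magnifying loupe standing on the table near the robot, 40 mm in diameter, 40 mm high; origin at the centre of its underside. A bystander.
- weight: brass paperweight with a knob on top, 50 mm in diameter, 48 mm high, standing on the table; origin at the centre of its underside. A bystander.
Mind the look-alikes: they are no part of the job. What is shaped like the red_box but purple is not meant.

How it is judged (in metres and radians):
At the end, for the whole second after the job is handed in: Each thing flat, upright and at rest on the board of its colour (tin yellow, long box green), centre within 12 mm of the board's centre; the boxes' long sides within 0.17 rad of their boards' long sides; loupe and weight within 20 mm of their starts (horizontal distance between tin and yellow_board below 0.012 m and z of tin in the frame of yellow_board below 0.008 m and angle between each of tin, red_box, blue_box, long_box's own z axis and vertical below 0.08 rad and linear speed of each of tin, red_box, blue_box, long_box below 0.02 m/s and angular speed of each of tin, red_box, blue_box, long_box below 0.1 rad/s and horizontal distance between red_box and red_board below 0.012 m and z of red_box in the frame of red_board below 0.008 m and angle between the x axis of red_box and the x axis of red_board, either way round below 0.17 rad and horizontal distance between blue_box and blue_board below 0.012 m and z of blue_box in the frame of blue_board below 0.008 m and angle between the x axis of blue_box and the x axis of blue_board, either way round below 0.17 rad and horizontal distance between long_box and green_board below 0.012 m and z of long_box in the frame of green_board below 0.008 m and angle between the x axis of long_box and the x axis of green_board, either way round below 0.17 rad and distance of each of loupe, weight from where it was at the start of the episode below 0.02 m); the robot touches nothing.
It fails at once if a box is moved by more than 30 mm while another thing still rests on it ((distance of red_box from where it was at the start of the episode above 0.03 m and contact force between tin and red_box above 0.2 N) or (distance of blue_box from where it was at the start of the episode above 0.03 m and contact force between tin and blue_box above 0.2 N) or (distance of long_box from where it was at the start of the episode above 0.03 m and contact force between red_box and long_box above 0.2 N) or (distance of long_box from where it was at the start of the episode above 0.03 m and contact force between blue_box and long_box above 0.2 N)).
It fails at once if one of the four things is tipped by more than about 35 degrees (angle between any of tin, red_box, blue_box, long_box's own z axis and vertical above 0.6 rad).
It fails at once if one of the four things is dropped or thrown: faster than 0.6 m/s (a fall of about 18 mm) while the fingers do not hold it ((linear speed of tin above 0.6 m/s and contact force between the fingers and tin below 0.05 N) or (linear speed of red_box above 0.6 m/s and contact force between the fingers and red_box below 0.05 N) or (linear speed of blue_box above 0.6 m/s and contact force between the fingers and blue_box below 0.05 N) or (linear speed of long_box above 0.6 m/s and contact force between the fingers and long_box below 0.05 N)).
It fails at once if the loupe or the brass weight is shifted by more than 20 mm (distance of any of loupe, weight from where it was at the start of the episode above 0.02 m).
It also fails if it takes over 118 s, if anything falls off the work surface, if the arm or the gripper's body presses on something with over 40 N, if the wrist force passes 120 N, or if a joint passes its speed limit or range.

## Robot

A 6-joint arm with a two-finger parallel gripper is mounted at the origin on the work surface. World frame = base frame: x ahead of the robot, y to its left, z up, the work surface at z = 0. Lengths are in mm, angles in degrees, forces in N, time in s.
With the tool pointing down it reaches from about 300 to 850 mm from the base axis. Payload 4.2 kg.
Tool frame: the origin (TCP) lies midway between the tips of the shut fingers; the grasp point (between the pads) lies pinch_z behind it (pinch_z is the distance from the TCP to the grasp point, in mm); z points along the fingers, y is the line along which they close (so a half turn about z gives the same grasp; the last joint's range is limited). The gripper opens to 91 mm and grips with 3 to 60 N. Pads are 32 mm wide; open, the fingers measure 118 mm over their backs; the gripper's body (76 mm by 178 mm) begins 60 mm behind the grasp point.
Start: joints at [-76.547, 18.312, 89.639, -0, 72.044, -1.146], TCP at [144.932, -556.451, 213.976] pointing down, gripper open.
Joint ranges: [-177.97, 177.97], [-48.28, 115.42], [12.27, 149.76], [-77.06, 257.06], [2.81, 150.46], [-146.56, 146.56]. Speed limits (degrees/s): [147.25, 147.25, 180, 180, 180, 180].

## Interface

Orientations are given as [roll, pitch, yaw] about the fixed x, y, z axes, in that order (R = Rz(yaw) Ry(pitch) Rx(roll)).
In Python, from workcell import state, grab_frame, job_done, masks_of, landmark_of, pinch_z gives the robot as it stands. The module is installed in compiled form; this text tells all that it offers.
- The arm moves only by the tool move_arm, never from a script. Its argument "plan" is a list of rows, each an object of numbers: "x", "y", "z": the shift along the tool's x, y, z in mm; "rx", "ry", "rz": the turn, a rotation vector about the tool's x, y, z in rad. A call has 1 to 10 rows; each row shifts and turns the commanded pose from where the row before left it, along the tool's axes as they then stand; what a row does not reach is not made up. A row lasts 1/10 s, in which the tool goes at most 50 mm and 8.59 degrees, less where a joint would pass 70% of its speed; a pose out of reach is approached as far as the arm can. A call is refused whole if a number of a shift passes 50 or a number of a turn 0.15, either way. A call with a gripper value outside its range is refused whole. "grip" is the opening, from 0 (shut) to 1 (fully open), set as the call begins (left out, the last holds). The fingers move at their own pace and stop on an object; "squeeze" is the grip in N (left out, the last holds). Time passes only in rows, so rows that do not move let the fingers close. It gives the time, the measured TCP pose, the force, the opening and the grip force at its end, in the units of the state.
- state(): the state, without advancing time (a new reading comes with each control period).
- grab_frame(name): name is "side" or "top" or "wrist"; returns a dict with "img" (480x640x3 uint8, red, green, blue), "z_map" (480x640 float32, mm along the optical axis (not along the pixel's ray), 0 where there is no reading), "fx", "fy", "cx", "cy" (pixels), "rvec" (rotation vector, rad) and "tvec" (3), from world to camera coordinates, as OpenCV has them. Camera axes: x right, y down, z forward; pixel columns grow to the right and rows downward; lengths in mm; the calibration is good to about 2 mm. A picture is of the moment at which its call begins.
- job_done(): hands the job in; it is judged then, once.
Trained networks look in the newest picture that a camera, given by its name, has taken for a name from the list of things; names that differ only in an ending like _2 or _b are one class to them, and where a whole thing is asked for, a point or a joint stands for the part that bears it (a point fixed in the world has none). Each returns a list of dicts, best first, with "p" (0 to 1); they miss things now and then, are a little off and sometimes report something else, mostly with a low value. They report only what shows in the picture. A call takes as long as a camera call. They do not tell look-alikes from the thing itself.
- masks_of(camera, label): "pixels" (480x640 bool, what is visible of it) and "box" ([centre column, centre row, width, height] in pixels, round what is visible of it).
- landmark_of(camera, label): "point" ([column, row] in pixels: a listed point, or the origin of a listed thing).
The state is a dict: "time_s": time; "qpos": joint angles; "qvel": joint speeds; "effort": joint torques, N m; "ee_pos": TCP position; "ee_rot": TCP orientation; "force": force on the tool from outside, world axes, zero at the start; "torque": the same for the moment, N m; "gripper_width": finger opening in mm; "gripper_force": force on a finger pad.
Only numpy, scipy, OpenCV 4.12 (cv2) and the standard library are available. Lean on these libraries where they do the work, as an engineer would, in place of code of your own. Each camera call takes 0.05 s, during which the arm holds its last target. There are 200 camera calls.

## Working session

There is one attempt and no reset: what is moved stays moved. The work goes in short steps, Python scripts to look and compute and a tool call to move; the robot and the scene stay as the last step left them, time stands still between calls to the robot, and variables do not carry over. Pictures are saved under pics/ and viewed, at most 14 in all, crops included, and the job is handed in when it is done.

Besides the shell and the picture viewer there is one more tool, called after "Emit:" as name(argument=value, ...) on one line, values as JSON. move_arm: Moves the arm, as the interface text tells. Its arguments: {"type":"object","properties":{"plan":{"type":"array","items":{"type":"object","properties":{"x":{"type":"number"},"y":{"type":"number"},"z":{"type":"number"},"rx":{"type":"number"},"ry":{"type":"number"},"rz":{"type":"number"}}}},"grip":{"type":"number"},"squeeze":{"type":"number"}},"required":["plan"]}

```bash
mkdir -p pics; cat > h.py <<'E'
import numpy as np, cv2
from workcell import *
def cam(n):
    f=grab_frame(n); f['R']=cv2.Rodrigues(np.array(f['rvec'],float))[0]; f['t']=np.array(f['tvec'],float).reshape(3); return f
def cloud(f):
    v,u=np.mgrid[0:480,0:640]; z=f['z_map'].astype(float)
    p=np.stack([(u-f['cx'])/f['fx']*z,(v-f['cy'])/f['fy']*z,z],-1)
    w=(p-f['t'])@f['R']; w[z==0]=np.nan; return w
def save(f,n): cv2.imwrite('pics/'+n,cv2.cvtColor(f['img'],cv2.COLOR_RGB2BGR))
E
python3 - <<'E'
from h import *
print(state(),pinch_z)
for n in('top','side'):
    f=cam(n); save(f,n+'0.png'); print(n,-f['R'].T@f['t'],f['fx'])
    for l in ['tin','red_box','blue_box','long_box','yellow_board','red_board','blue_board','green_board','loupe','weight']:
        w=cloud(f)
        for m in masks_of(n,l)[:3]:
            p=w[m['pixels']]; p=p[~np.isnan(p[:,0])]
            print(l,round(m['p'],2),np.round(m['box']),np.round(np.median(p,0)) if len(p) else None, np.round(np.percentile(p[:,2],[5,95])) if len(p) else '')
E
```

```text
{'time_s': 0.0, 'qpos': array([-7.65494957e+01,  1.83529232e+01,  8.97077812e+01, -2.62921008e-03,
        7.20425855e+01, -1.14609985e+00]), 'qvel': array([ 0.0420799 , -0.01275426, -0.06118061, -0.05326677,  0.00699319,
        0.04305299]), 'effort': array([ 8.94333189e-04, -4.12457550e+01, -2.31969345e+01,  7.27400417e-02,
        4.59403172e-02, -1.69880482e-04]), 'ee_pos': array([ 144.77314882, -555.94975768,  213.09810462]), 'ee_rot': array([-1.79896681e+02,  4.33171715e-04,  1.45974175e+01]), 'force': array([-0.16815292, -0.28861063,  0.29166761]), 'torque': array([0.01657514, 0.01275847, 0.04098366]), 'gripper_force': 0.0, 'gripper_width': 91.10478671895909} 18.8
top [ 348.78026208   10.03735082 1391.62106573] 580.7254269515364
tin 0.88 [398. 201.  26.  22.] [ 607. -197.  133.] [ 99. 138.]
red_box 0.96 [416. 309.  36.  37.] [ 361. -246.   48.] [15. 54.]
red_box 0.9 [404. 243.  35.  38.] [ 518. -220.   93.] [57. 98.]
red_box 0.83 [362. 321.  42.  37.] [ 340. -119.   49.] [44. 53.]
long_box 0.87 [397. 226.  52.  95.] [ 538. -201.   42.] [ 7. 48.]
yellow_board 0.63 [471. 273.  
[... 811 characters left out ...]
e_box 0.48 [311. 170.  44.  22.] [523. 395.   3.] [-1.  6.]
long_box 0.86 [369. 339. 117.  58.] [ 541. -235.   32.] [ 3. 45.]
long_box 0.7 [264. 270.  19.  26.] [376. -12.  34.] [ 3. 42.]
yellow_board 0.92 [327. 429.  67.  51.] [ 449. -391.    2.] [-0.  5.]
red_board 0.81 [353. 267.  53.  39.] [566.  -3.   3.] [-0.  5.]
red_board 0.7 [314. 172.  48.  24.] [523. 394.   3.] [-1.  6.]
blue_board 0.95 [312. 172.  48.  26.] [524. 394.   3.] [-1.  6.]
green_board 0.85 [344. 221. 106.  26.] [577. 169.   3.] [-1.  6.]
loupe 0.55 [263. 269.  22.  27.] [377. -11.  31.] [-1. 42.]
weight 0.56 [423. 256.  24.  25.] [724.  -2.  22.] [ 3. 45.]
weight 0.21 [397. 311.  53.  41.] [ 598. -215.   82.] [50. 95.]
```

View pics/top0.png

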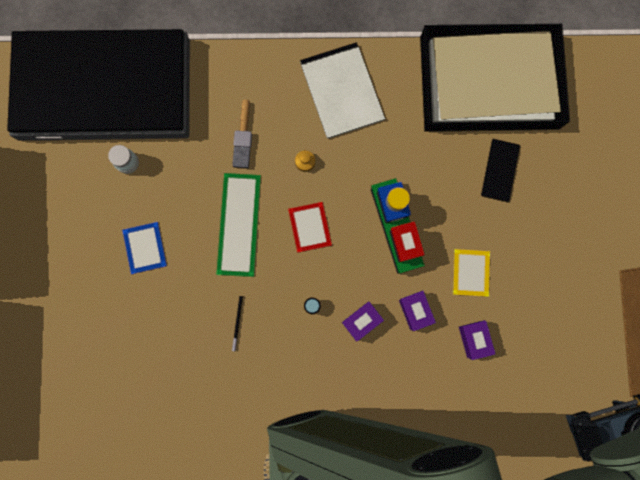

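View pics/side0.png

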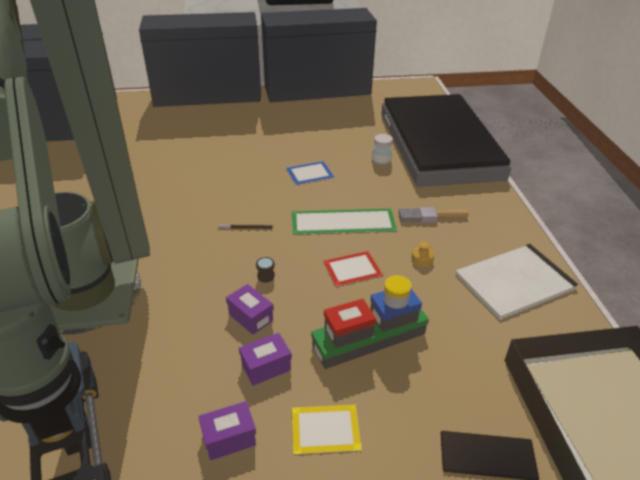

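The top view shows four candidates shaped like red_box: red lid at (404,243) on the long box, and purple lids at (362,321), (416,309) and (478,340) standing on the table. The red one on the stack fits, since it has a red lid, sits on the long box and is end to end with blue. I'll confirm that in a crop. The tin at (398,199) stands on the blue box, which is farther from the robot.

```bash
cat >> h.py <<'E'
HUE={'red':[(0,6),(174,180)],'blue':[(105,120)],'yellow':[(22,30)],'green':[(55,80)]}
def colmask(f,c,smin=140):
    h=cv2.cvtColor(f['img'],cv2.COLOR_RGB2HSV); H,S,V=cv2.split(h)
    m=np.zeros(H.shape,bool)
    for a,b in HUE[c]: m|=(H>=a)&(H<=b)
    return m&(S>smin)&(V>50)
def onplane(f,uv,z):
    uv=np.asarray(uv,float).reshape(-1,2)
    d=np.c_[(uv[:,0]-f['cx'])/f['fx'],(uv[:,1]-f['cy'])/f['fy'],np.ones(len(uv))]@f['R']
    o=-f['R'].T@f['t']; return (o+d*((z-o[2])/d[:,2])[:,None])[:,:2]
def rect(f,m,z):
    "largest blob of mask m, its pixels projected on plane z -> centre, size, long-side angle"
    n,l,s,_=cv2.connectedComponentsWithStats(m.astype(np.uint8))
    if n<2: return None
    k=1+np.argmax(s[1:,4]); v,u=np.nonzero(l==k)
    (c,sz,a)=cv2.minAreaRect(onplane(f,np.c_[u,v],z).astype(np.float32))
    if sz[0]<sz[1]: sz=sz[::-1]; a+=90
    a=(a+90)%180-90
    return np.round([*c,*sz,a],1)
def measure(n,items,region=None):
    f=cam(n); w=cloud(f); out={}
    for name,c,zl,zh,zp,xy in items:
        m=colmask(f,c)&(w[...,2]>zl)&(w[...,2]<zh)
        if xy is not None: m&=np.hypot(w[...,0]-xy[0],w[...,1]-xy[1])<xy[2]
        q=w[m]; out[name]=(rect(f,m,zp),np.round(np.median(q[:,2]),1) if len(q) else None); print(n,name,*out[name])
    return f
S=(560,-205,150)
ALL=[('tin','yellow',120,150,135,S),('red_box','red',85,110,95,S),('blue_box','blue',85,110,95,S),('long','green',35,60,45,S),
('yb','yellow',-10,12,3,(450,-390,90)),('rb','red',-10,12,3,(567,-4,90)),('bb','blue',-10,12,3,(525,394,90)),('gb','green',-10,12,3,(577,168,160))]
E
python3 - <<'E'
from h import *
for n in('top','side'):
    f=measure(n,ALL)
    if n=='top':
        c=f['img'][160:380,320:520]; cv2.imwrite('pics/crop0.png',cv2.cvtColor(cv2.resize(c,None,fx=2.7,fy=2.7,interpolation=cv2.INTER_CUBIC),cv2.COLOR_RGB2BGR))
E
```

```text
top tin [ 608.4 -199.    47.9   45.4  -47. ] 133.9
top red_box [ 517.9 -222.4   79.5   57.2   13.8] 93.4
top blue_box [ 609.5 -195.3   80.    56.6   13.2] 93.4
top long [ 562.7 -208.4  217.7   62.1   15.8] 43.2
top yb [ 451.3 -389.9  112.2   89.8   -4.7] 2.6
top rb [569.4  -3.4 109.4  86.1  10.9] 2.6
top bb [526.2 394.1 108.   84.2  12.1] 2.4
top gb [579.1 168.4 247.3  88.1  -4.4] 2.9
side tin [ 606.7 -204.9   58.    45.1   76.9] 133.1
side red_box [ 515.7 -227.7   82.6   60.3   13.8] 93.1
side blue_box [ 574.8 -203.    48.7   16.2   84.5] 93.2
side long None None
side yb [ 449.9 -388.9  111.1   87.7   -4.5] 2.5
side rb [567.4  -2.6 108.7  84.5  10.7] 2.7
side bb [471.1 411.7  11.6   2.4 -67.8] 2.6
side gb None None
```

View pics/crop0.png

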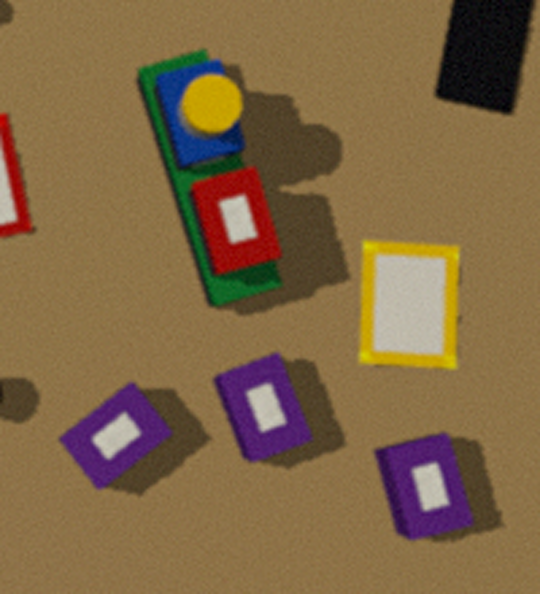

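The crop confirms that the red-lidded box on the stack is the real one and the three purple boxes are look-alikes. The top and side cameras agree to about 2 mm, and the heights match the nominal 135, 95, 45 and 3 mm.

```bash
cat > rel.py <<'E'
import sys; from h import *
from scipy.spatial.transform import Rotation as Ro
x,y,z,yaw=map(float,sys.argv[1:5]); s=state()
R=Ro.from_euler('xyz',s['ee_rot'],degrees=True).as_matrix()
d=R.T@(np.array([x,y,z])-s['ee_pos'])
Rt=Ro.from_euler('xyz',[180,0,yaw],degrees=True).as_matrix()
print('ee',np.round(s['ee_pos'],1),np.round(s['ee_rot'],1),'shift first',np.round(d,1),'then turn',np.round(Ro.from_matrix(R.T@Rt).as_rotvec(),3),'w',round(s['gripper_width'],1),'F',np.round(s['force'],1))
E
python3 rel.py 607.5 -199 212 14.3
```

```text
ee [ 145.  -556.4  214. ] [180.   -0.   14.6] shift first [ 537.7 -229.3    2. ] then turn [ 0.    -0.     0.005] w 91.2 F [-0.3 -0.2  0.1]
```

Emit:
move_arm(plan=[{"x": 20, "y": -8}, {"x": 36, "y": -15}, {"x": 36, "y": -15}, {"x": 36, "y": -15}, {"x": 36, "y": -15}, {"x": 36, "y": -15}, {"x": 36, "y": -15}, {"x": 36, "y": -15}, {"x": 36, "y": -15}, {"x": 36, "y": -15}], grip=1)

```text
schema error: expected keys x, y, z, rx, ry, rz
```

Emit:
move_arm(plan=[{"x": 36, "y": -16}, {"x": 36, "y": -16}, {"x": 36, "y": -16}, {"x": 36, "y": -16}, {"x": 30, "y": -14}, {"x": 20, "y": -8}, {}, {}])

```text
schema error: expected keys x, y, z, rx, ry, rz
```

```bash
python3 rel.py 607.5 -199 107 14.3; python3 - <<'E'
from h import *
f=measure('wrist',[a for a in ALL if a[0] in('tin','red_box','blue_box','long')]); save(f,'w1.png')
E
```

```text
ee [ 145.  -556.4  214. ] [180.   -0.   14.6] shift first [ 537.7 -229.3  107. ] then turn [ 0.    -0.     0.005] w 91.2 F [-0.3 -0.2  0.1]
wrist tin None None
wrist red_box None None
wrist blue_box None None
wrist long None None
```

All six keys are required in every row.

Emit:
move_arm(plan=[{"x": 20, "y": -8, "z": 0, "rx": 0, "ry": 0, "rz": 0}, {"x": 36, "y": -15, "z": 0, "rx": 0, "ry": 0, "rz": 0}, {"x": 36, "y": -15, "z": 0, "rx": 0, "ry": 0, "rz": 0}, {"x": 36, "y": -15, "z": 0, "rx": 0, "ry": 0, "rz": 0}, {"x": 36, "y": -15, "z": 0, "rx": 0, "ry": 0, "rz": 0}, {"x": 36, "y": -15, "z": 0, "rx": 0, "ry": 0, "rz": 0}, {"x": 36, "y": -15, "z": 0, "rx": 0, "ry": 0, "rz": 0}, {"x": 36, "y": -15, "z": 0, "rx": 0, "ry": 0, "rz": 0}, {"x": 36, "y": -15, "z": 0, "rx": 0, "ry": 0, "rz": 0}, {"x": 36, "y": -15, "z": 0, "rx": 0, "ry": 0, "rz": 0}], grip=1)

```text
time_s: 2.25
ee_pos: [443.0, -330.3, 214.1]
ee_rot: [180.0, -0.0, 14.6]
force: [0.6, -0.3, 0.1]
gripper_width: 91.5
gripper_force: 0.0
```

Emit:
move_arm(plan=[{"x": 36, "y": -16, "z": 0, "rx": 0, "ry": 0, "rz": 0}, {"x": 36, "y": -16, "z": 0, "rx": 0, "ry": 0, "rz": 0}, {"x": 36, "y": -16, "z": 0, "rx": 0, "ry": 0, "rz": 0}, {"x": 36, "y": -16, "z": 0, "rx": 0, "ry": 0, "rz": 0}, {"x": 30, "y": -14, "z": 0, "rx": 0, "ry": 0, "rz": 0}, {"x": 20, "y": -8, "z": 0, "rx": 0, "ry": 0, "rz": 0}, {"x": 0, "y": 0, "z": 0, "rx": 0, "ry": 0, "rz": 0}, {"x": 0, "y": 0, "z": 0, "rx": 0, "ry": 0, "rz": 0}])

```text
time_s: 3.05
ee_pos: [607.6, -199.2, 213.6]
ee_rot: [180.0, 0.1, 14.6]
force: [-0.1, -0.7, 0.6]
gripper_width: 91.0
gripper_force: 0.0
```

```bash
python3 rel.py 607.5 -199 107 14.3; python3 - <<'E'
from h import *
f=measure('wrist',[a for a in ALL if a[0] in('tin','red_box','blue_box','long')]); save(f,'w1.png')
E
```

```text
ee [ 607.6 -199.2  213.6] [1.80e+02 1.00e-01 1.46e+01] shift first [  0.   -0.2 106.6] then turn [0.    0.001 0.006] w 91.0 F [-0.1 -0.7  0.6]
wrist tin [ 611.  -198.2   48.5   46.6   14.6] 134.2
wrist red_box [ 538.5 -217.2   54.9   47.2  -75.4] 93.8
wrist blue_box [ 612.1 -195.4   80.1   54.5   14. ] 93.8
wrist long [ 657.6 -182.8   60.2   24.2  -75.4] 43.9
```

Emit:
move_arm(plan=[{"x": 2, "y": -1, "z": 10, "rx": 0, "ry": 0, "rz": 0}, {"x": 0, "y": 0, "z": 20, "rx": 0, "ry": 0, "rz": 0}, {"x": 0, "y": 0, "z": 20, "rx": 0, "ry": 0, "rz": 0}, {"x": 0, "y": 0, "z": 20, "rx": 0, "ry": 0, "rz": 0}, {"x": 0, "y": 0, "z": 17, "rx": 0, "ry": 0, "rz": 0}, {"x": 0, "y": 0, "z": 12, "rx": 0, "ry": 0, "rz": 0}, {"x": 0, "y": 0, "z": 7, "rx": 0, "ry": 0, "rz": 0}, {"x": 0, "y": 0, "z": 0, "rx": 0, "ry": 0, "rz": 0}])

```text
time_s: 3.9
ee_pos: [608.8, -197.9, 107.0]
ee_rot: [-180.0, 0.1, 14.6]
force: [0.5, 0.3, 0.2]
gripper_width: 91.4
gripper_force: 0.0
```

Emit:
move_arm(plan=[{"x": 0, "y": 0, "z": 0, "rx": 0, "ry": 0, "rz": 0}, {"x": 0, "y": 0, "z": 0, "rx": 0, "ry": 0, "rz": 0}, {"x": 0, "y": 0, "z": 0, "rx": 0, "ry": 0, "rz": 0}, {"x": 0, "y": 0, "z": 0, "rx": 0, "ry": 0, "rz": 0}, {"x": 0, "y": 0, "z": 0, "rx": 0, "ry": 0, "rz": 0}, {"x": 0, "y": 0, "z": 0, "rx": 0, "ry": 0, "rz": 0}, {"x": 0, "y": 0, "z": 0, "rx": 0, "ry": 0, "rz": 0}, {"x": 0, "y": 0, "z": 0, "rx": 0, "ry": 0, "rz": 0}], grip=0.3, squeeze=15)

```text
time_s: 4.7
ee_pos: [609.6, -197.8, 108.1]
ee_rot: [180.0, -0.0, 14.6]
force: [0.0, 0.3, 1.9]
gripper_width: 48.0
gripper_force: 15.0
```

Gripped at 48 mm. I'll lift straight up.

Emit:
move_arm(plan=[{"x": 0, "y": 0, "z": -5, "rx": 0, "ry": 0, "rz": 0}, {"x": 0, "y": 0, "z": -15, "rx": 0, "ry": 0, "rz": 0}, {"x": 0, "y": 0, "z": -25, "rx": 0, "ry": 0, "rz": 0}, {"x": 0, "y": 0, "z": -25, "rx": 0, "ry": 0, "rz": 0}, {"x": 0, "y": 0, "z": -10, "rx": 0, "ry": 0, "rz": 0}, {"x": 0, "y": 0, "z": 0, "rx": 0, "ry": 0, "rz": 0}])

```text
time_s: 5.3
ee_pos: [610.2, -198.0, 189.4]
ee_rot: [179.9, -0.2, 14.6]
force: [-1.7, 0.6, -2.1]
gripper_width: 48.0
gripper_force: 15.0
```

```bash
python3 rel.py 450.5 -389.5 187 14.6; python3 - <<'E'
from h import *
w=cloud(cam('top')); m=masks_of('top','tin')[0]; p=w[m['pixels']]; print(m['p'],np.nanmedian(p,0))
E
```

```text
ee [ 610.2 -198.   189.4] [179.9  -0.2  14.6] shift first [-202.9  145.     2.2] then turn [ 0.002 -0.003 -0.   ] w 48.0 F [-1.7  0.6 -2.1]Traceback (most recent call last):
  File "<stdin>", line 2, in <module>
IndexError: list index out of range
```

Emit:
move_arm(plan=[{"x": -15, "y": 11, "z": 0, "rx": 0, "ry": 0, "rz": 0}, {"x": -28, "y": 20, "z": 0, "rx": 0, "ry": 0, "rz": 0}, {"x": -32, "y": 23, "z": 0, "rx": 0, "ry": 0, "rz": 0}, {"x": -32, "y": 23, "z": 0, "rx": 0, "ry": 0, "rz": 0}, {"x": -32, "y": 23, "z": 0, "rx": 0, "ry": 0, "rz": 0}, {"x": -28, "y": 20, "z": 0, "rx": 0, "ry": 0, "rz": 0}, {"x": -22, "y": 15, "z": 0, "rx": 0, "ry": 0, "rz": 0}, {"x": -14, "y": 10, "z": 0, "rx": 0, "ry": 0, "rz": 0}, {"x": 0, "y": 0, "z": 0, "rx": 0, "ry": 0, "rz": 0}, {"x": 0, "y": 0, "z": 0, "rx": 0, "ry": 0, "rz": 0}])

```text
time_s: 6.4
ee_pos: [449.4, -389.0, 187.4]
ee_rot: [-179.9, 0.0, 14.6]
force: [0.7, 0.9, -1.1]
gripper_width: 47.8
gripper_force: 15.0
```

```bash
python3 rel.py 450.5 -389.5 17 14.6
```

```text
ee [ 449.4 -389.   187.4] [-179.9    0.    14.6] shift first [  1.    1.  170.4] then turn [-0.001  0.    -0.001] w 47.8 F [ 0.7  0.9 -1.1]
```

Emit:
move_arm(plan=[{"x": 1, "y": 1, "z": 15, "rx": 0, "ry": 0, "rz": 0}, {"x": 0, "y": 0, "z": 30, "rx": 0, "ry": 0, "rz": 0}, {"x": 0, "y": 0, "z": 35, "rx": 0, "ry": 0, "rz": 0}, {"x": 0, "y": 0, "z": 30, "rx": 0, "ry": 0, "rz": 0}, {"x": 0, "y": 0, "z": 25, "rx": 0, "ry": 0, "rz": 0}, {"x": 0, "y": 0, "z": 15, "rx": 0, "ry": 0, "rz": 0}, {"x": 0, "y": 0, "z": 10, "rx": 0, "ry": 0, "rz": 0}, {"x": 0, "y": 0, "z": 5, "rx": 0, "ry": 0, "rz": 0}, {"x": 0, "y": 0, "z": 3, "rx": 0, "ry": 0, "rz": 0}, {"x": 0, "y": 0, "z": 2, "rx": 0, "ry": 0, "rz": 0}])

```text
time_s: 7.4
ee_pos: [451.5, -390.1, 18.5]
ee_rot: [179.9, -0.0, 14.6]
force: [0.8, -0.3, -1.0]
gripper_width: 47.8
gripper_force: 15.0
```

Emit:
move_arm(plan=[{"x": 0, "y": 0, "z": 0, "rx": 0, "ry": 0, "rz": 0}, {"x": 0, "y": 0, "z": 1, "rx": 0, "ry": 0, "rz": 0}, {"x": 0, "y": 0, "z": 0, "rx": 0, "ry": 0, "rz": 0}])

```text
time_s: 7.7
ee_pos: [451.0, -390.2, 17.3]
ee_rot: [180.0, -0.0, 14.6]
force: [0.5, 0.0, -0.4]
gripper_width: 47.7
gripper_force: 15.0
```

Emit:
move_arm(plan=[{"x": 0, "y": 0, "z": 1, "rx": 0, "ry": 0, "rz": 0}, {"x": 0, "y": 0, "z": 1, "rx": 0, "ry": 0, "rz": 0}, {"x": 0, "y": 0, "z": 0, "rx": 0, "ry": 0, "rz": 0}])

```text
time_s: 8.0
ee_pos: [451.0, -390.2, 16.1]
ee_rot: [180.0, -0.0, 14.6]
force: [-0.9, 1.0, 5.2]
gripper_width: 47.8
gripper_force: 15.0
```

Emit:
move_arm(plan=[{"x": 0, "y": 0, "z": 0, "rx": 0, "ry": 0, "rz": 0}, {"x": 0, "y": 0, "z": 0, "rx": 0, "ry": 0, "rz": 0}, {"x": 0, "y": 0, "z": 0, "rx": 0, "ry": 0, "rz": 0}, {"x": 0, "y": 0, "z": 0, "rx": 0, "ry": 0, "rz": 0}, {"x": 0, "y": 0, "z": 0, "rx": 0, "ry": 0, "rz": 0}, {"x": 0, "y": 0, "z": 0, "rx": 0, "ry": 0, "rz": 0}], grip=0.95)

```text
time_s: 8.6
ee_pos: [450.9, -390.0, 14.9]
ee_rot: [180.0, 0.0, 14.6]
force: [0.8, 0.0, 0.5]
gripper_width: 86.2
gripper_force: 0.0
```

Emit:
move_arm(plan=[{"x": 0, "y": 0, "z": -10, "rx": 0, "ry": 0, "rz": 0}, {"x": 0, "y": 0, "z": -25, "rx": 0, "ry": 0, "rz": 0}, {"x": 0, "y": 0, "z": -40, "rx": 0, "ry": 0, "rz": 0}, {"x": 0, "y": 0, "z": -40, "rx": 0, "ry": 0, "rz": 0}, {"x": 0, "y": 0, "z": -35, "rx": 0, "ry": 0, "rz": 0}, {"x": 0, "y": 0, "z": -20, "rx": 0, "ry": 0, "rz": 0}, {"x": 0, "y": 0, "z": 0, "rx": 0, "ry": 0, "rz": 0}])

```text
time_s: 9.3
ee_pos: [452.4, -391.3, 189.4]
ee_rot: [179.6, -0.3, 14.6]
force: [0.1, -0.1, -0.4]
gripper_width: 86.6
gripper_force: 0.0
```

```bash
python3 rel.py 520 -221 187 14.1; python3 - <<'E'
from h import *
I=[('tin','yellow',30,60,43,(450,-390,60))]+[a for a in ALL if a[0] in('red_box','blue_box','long','yb')]
measure('wrist',I); measure('top',I)
E
```

```text
ee [ 452.4 -391.3  189.4] [179.6  -0.3  14.6] shift first [ 108.4 -147.8    1.8] then turn [ 0.007 -0.005  0.009] w 86.6 F [ 0.1 -0.1 -0.4]
wrist tin [ 451.8 -390.7   48.4   46.    13.3] 42.2
wrist red_box [ 518.5 -225.3   78.9   58.9   13.9] 93.8
wrist blue_box None None
wrist long [ 518.7 -224.5  124.7   63.8   15.7] 43.6
wrist yb [ 450.  -389.1  110.6   86.8   -4.7] 3.1
top tin [ 446.4 -371.1   36.1   11.7   13. ] 40.6
top red_box [ 517.8 -222.3   79.7   57.9   13.5] 93.8
top blue_box [ 609.5 -195.9   80.1   56.1   13.8] 93.3
top long [ 562.5 -208.5  217.7   62.    15.6] 43.4
top yb [ 451.8 -384.4  111.9   77.1   -5.3] 2.7
```

Emit:
move_arm(plan=[{"x": 10, "y": -14, "z": 0, "rx": 0, "ry": 0, "rz": 0}, {"x": 18, "y": -25, "z": 0, "rx": 0, "ry": 0, "rz": 0}, {"x": 20, "y": -28, "z": 0, "rx": 0, "ry": 0, "rz": 0}, {"x": 20, "y": -27, "z": 0, "rx": 0, "ry": 0, "rz": 0}, {"x": 18, "y": -25, "z": 0, "rx": 0, "ry": 0, "rz": 0}, {"x": 13, "y": -18, "z": 0, "rx": 0, "ry": 0, "rz": 0}, {"x": 7, "y": -10, "z": 0, "rx": 0, "ry": 0, "rz": 0.01}, {"x": 0, "y": 0, "z": 0, "rx": 0, "ry": 0, "rz": 0}, {"x": 0, "y": 0, "z": 0, "rx": 0, "ry": 0, "rz": 0}], grip=1)

```text
time_s: 10.3
ee_pos: [515.9, -220.2, 183.8]
ee_rot: [-179.9, 0.1, 14.1]
force: [-1.8, -0.2, 0.5]
gripper_width: 91.6
gripper_force: 0.0
```

```bash
python3 rel.py 518.3 -222.5 58 14.1; python3 - <<'E'
from h import *
I=[a for a in ALL if a[0] in('red_box','blue_box','long')]
measure('wrist',I)
E
```

```text
ee [ 515.9 -220.2  183.8] [-1.799e+02  1.000e-01  1.410e+01] shift first [  2.1   3.  125.8] then turn [-0.001  0.002 -0.   ] w 91.6 F [-1.8 -0.2  0.5]
wrist red_box [ 519.3 -221.9   80.3   55.    13.9] 93.9
wrist blue_box [ 610.6 -195.8   78.5   54.7   14.1] 93.9
wrist long [ 560.1 -210.2   60.5   16.1  -75.9] 43.9
```

Emit:
move_arm(plan=[{"x": 3, "y": 2, "z": 10, "rx": 0, "ry": 0, "rz": 0}, {"x": 0, "y": 0, "z": 20, "rx": 0, "ry": 0, "rz": 0}, {"x": 0, "y": 0, "z": 25, "rx": 0, "ry": 0, "rz": 0}, {"x": 0, "y": 0, "z": 25, "rx": 0, "ry": 0, "rz": 0}, {"x": 0, "y": 0, "z": 20, "rx": 0, "ry": 0, "rz": 0}, {"x": 0, "y": 0, "z": 15, "rx": 0, "ry": 0, "rz": 0}, {"x": 0, "y": 0, "z": 9, "rx": 0, "ry": 0, "rz": 0}, {"x": 0, "y": 0, "z": 2, "rx": 0, "ry": 0, "rz": 0}, {"x": 0, "y": 0, "z": 0, "rx": 0, "ry": 0, "rz": 0}])

```text
time_s: 11.25
ee_pos: [519.8, -222.6, 58.8]
ee_rot: [180.0, 0.0, 14.0]
force: [0.6, 0.2, 0.3]
gripper_width: 90.8
gripper_force: 0.0
```

Emit:
move_arm(plan=[{"x": 0, "y": 0, "z": 0, "rx": 0, "ry": 0, "rz": 0}, {"x": 0, "y": 0, "z": 0, "rx": 0, "ry": 0, "rz": 0}, {"x": 0, "y": 0, "z": 0, "rx": 0, "ry": 0, "rz": 0}, {"x": 0, "y": 0, "z": 0, "rx": 0, "ry": 0, "rz": 0}, {"x": 0, "y": 0, "z": 0, "rx": 0, "ry": 0, "rz": 0}, {"x": 0, "y": 0, "z": 0, "rx": 0, "ry": 0, "rz": 0}, {"x": 0, "y": 0, "z": 0, "rx": 0, "ry": 0, "rz": 0}], grip=0.35, squeeze=20)

```text
time_s: 11.95
ee_pos: [519.8, -222.2, 59.2]
ee_rot: [180.0, -0.0, 14.0]
force: [-0.0, -0.5, 2.4]
gripper_width: 55.8
gripper_force: 20.0
```

Emit:
move_arm(plan=[{"x": 0, "y": 0, "z": -5, "rx": 0, "ry": 0, "rz": 0}, {"x": 0, "y": 0, "z": -15, "rx": 0, "ry": 0, "rz": 0}, {"x": 0, "y": 0, "z": -25, "rx": 0, "ry": 0, "rz": 0}, {"x": 0, "y": 0, "z": -30, "rx": 0, "ry": 0, "rz": 0}, {"x": 0, "y": 0, "z": -25, "rx": 0, "ry": 0, "rz": 0}, {"x": 0, "y": 0, "z": -15, "rx": 0, "ry": 0, "rz": 0}, {"x": 0, "y": 0, "z": 0, "rx": 0, "ry": 0, "rz": 0}, {"x": 0, "y": 0, "z": 0, "rx": 0, "ry": 0, "rz": 0}])

```text
time_s: 12.75
ee_pos: [519.2, -222.0, 173.3]
ee_rot: [-180.0, 0.1, 14.0]
force: [-0.2, 0.5, -2.9]
gripper_width: 55.9
gripper_force: 20.0
```

```bash
python3 rel.py 568.5 -3 173 11; python3 - <<'E'
from h import *
f=measure('side',[('red','red',100,250,210,(518,-222,150)),ALL[5]])
measure('top',[ALL[5],ALL[2],ALL[3]])
E
```

```text
ee [ 519.2 -222.   173.3] [-1.8e+02  1.0e-01  1.4e+01] shift first [ 100.9 -200.5    0.3] then turn [-0.001  0.001  0.053] w 55.9 F [-0.2  0.5 -2.9]
side red [ 490.8 -238.7   70.7   35.9  -75.1] 206.7
side rb [520.   29.6  21.4   3.1  13.2] 3.3
top rb [569.3  -3.2 109.4  86.1  10.9] 2.6
top blue_box [ 611.9 -195.3   74.9   56.5   14.1] 93.5
top long [ 634.9 -170.1   99.5   50.5  -21.1] 43.3
```

Emit:
move_arm(plan=[{"x": 7, "y": -14, "z": 0, "rx": 0, "ry": 0, "rz": 0}, {"x": 14, "y": -28, "z": 0, "rx": 0, "ry": 0, "rz": 0}, {"x": 16, "y": -32, "z": 0, "rx": 0, "ry": 0, "rz": 0}, {"x": 16, "y": -32, "z": 0, "rx": 0, "ry": 0, "rz": 0}, {"x": 16, "y": -32, "z": 0, "rx": 0, "ry": 0, "rz": 0}, {"x": 14, "y": -28, "z": 0, "rx": 0, "ry": 0, "rz": 0}, {"x": 11, "y": -22, "z": 0, "rx": 0, "ry": 0, "rz": 0}, {"x": 7, "y": -12, "z": 0, "rx": 0, "ry": 0, "rz": 0.053}, {"x": 0, "y": 0, "z": 0, "rx": 0, "ry": 0, "rz": 0}, {"x": 0, "y": 0, "z": 0, "rx": 0, "ry": 0, "rz": 0}])

```text
time_s: 13.85
ee_pos: [568.7, -3.3, 173.2]
ee_rot: [180.0, 0.1, 11.1]
force: [-0.0, 0.4, -1.6]
gripper_width: 56.1
gripper_force: 20.0
```

```bash
python3 rel.py 569 -3 19 11
```

```text
ee [568.7  -3.3 173.2] [1.80e+02 1.00e-01 1.11e+01] shift first [  0.6  -0.3 154.2] then turn [0.    0.002 0.002] w 56.1 F [-0.   0.4 -1.6]
```

Emit:
move_arm(plan=[{"x": 0, "y": 0, "z": 15, "rx": 0, "ry": 0, "rz": 0}, {"x": 0, "y": 0, "z": 30, "rx": 0, "ry": 0, "rz": 0}, {"x": 0, "y": 0, "z": 30, "rx": 0, "ry": 0, "rz": 0}, {"x": 0, "y": 0, "z": 30, "rx": 0, "ry": 0, "rz": 0}, {"x": 0, "y": 0, "z": 22, "rx": 0, "ry": 0, "rz": 0}, {"x": 0, "y": 0, "z": 13, "rx": 0, "ry": 0, "rz": 0}, {"x": 0, "y": 0, "z": 8, "rx": 0, "ry": 0, "rz": 0}, {"x": 0, "y": 0, "z": 4, "rx": 0, "ry": 0, "rz": 0}, {"x": 0, "y": 0, "z": 2, "rx": 0, "ry": 0, "rz": 0}, {"x": 0, "y": 0, "z": 0, "rx": 0, "ry": 0, "rz": 0}])

```text
time_s: 14.85
ee_pos: [569.8, -3.8, 20.5]
ee_rot: [180.0, -0.1, 11.0]
force: [-0.2, 0.4, -2.2]
gripper_width: 55.8
gripper_force: 20.0
```

Emit:
move_arm(plan=[{"x": 0, "y": 0, "z": 1, "rx": 0, "ry": 0, "rz": 0}, {"x": 0, "y": 0, "z": 1, "rx": 0, "ry": 0, "rz": 0}, {"x": 0, "y": 0, "z": 0, "rx": 0, "ry": 0, "rz": 0}])

```text
time_s: 15.15
ee_pos: [569.4, -3.7, 18.2]
ee_rot: [180.0, -0.0, 11.0]
force: [0.1, -0.9, -1.9]
gripper_width: 55.8
gripper_force: 20.0
```

Emit:
move_arm(plan=[{"x": 0, "y": 0, "z": 1, "rx": 0, "ry": 0, "rz": 0}, {"x": 0, "y": 0, "z": 1, "rx": 0, "ry": 0, "rz": 0}, {"x": 0, "y": 0, "z": 0, "rx": 0, "ry": 0, "rz": 0}])

```text
time_s: 15.45
ee_pos: [569.6, -3.7, 17.2]
ee_rot: [180.0, -0.1, 11.0]
force: [-1.2, 0.1, 5.8]
gripper_width: 55.9
gripper_force: 20.0
```

Contact. I'll release, lift, and head back for the blue box.

Emit:
move_arm(plan=[{"x": 0, "y": 0, "z": 0, "rx": 0, "ry": 0, "rz": 0}, {"x": 0, "y": 0, "z": 0, "rx": 0, "ry": 0, "rz": 0}, {"x": 0, "y": 0, "z": 0, "rx": 0, "ry": 0, "rz": 0}, {"x": 0, "y": 0, "z": 0, "rx": 0, "ry": 0, "rz": 0}, {"x": 0, "y": 0, "z": 0, "rx": 0, "ry": 0, "rz": 0}, {"x": 0, "y": 0, "z": 0, "rx": 0, "ry": 0, "rz": 0}], grip=1)

```text
time_s: 16.05
ee_pos: [569.3, -3.7, 15.8]
ee_rot: [180.0, 0.0, 11.0]
force: [0.5, 0.4, -0.0]
gripper_width: 91.1
gripper_force: 0.0
```

Emit:
move_arm(plan=[{"x": 0, "y": 0, "z": -10, "rx": 0, "ry": 0, "rz": 0}, {"x": 0, "y": 0, "z": -25, "rx": 0, "ry": 0, "rz": 0}, {"x": 0, "y": 0, "z": -40, "rx": 0, "ry": 0, "rz": 0}, {"x": 0, "y": 0, "z": -40, "rx": 0, "ry": 0, "rz": 0}, {"x": 0, "y": 0, "z": -35, "rx": 0, "ry": 0, "rz": 0}, {"x": 0, "y": 0, "z": -20, "rx": 0, "ry": 0, "rz": 0}, {"x": 0, "y": 0, "z": 0, "rx": 0, "ry": 0, "rz": 0}, {"x": 0, "y": 0, "z": 0, "rx": 0, "ry": 0, "rz": 0}])

```text
time_s: 16.85
ee_pos: [568.9, -3.7, 186.0]
ee_rot: [180.0, -0.0, 11.0]
force: [-0.2, -1.1, -1.0]
gripper_width: 91.3
gripper_force: 0.0
```

```bash
python3 rel.py 610.8 -195.7 187 14.1; python3 - <<'E'
from h import *
I=[('redp','red',40,70,53,(568,-3,70)),ALL[5]]
measure('wrist',I)
measure('top',[ALL[2],ALL[3]])
E
```

```text
ee [568.9  -3.7 186. ] [180.  -0.  11.] shift first [  4.5 196.5  -0.9] then turn [ 0.    -0.    -0.054] w 91.3 F [-0.2 -1.1 -1. ]
wrist redp [569.1  -4.1  80.   55.   11. ] 51.9
wrist rb [568.4  -1.7 110.3  86.   10.5] 3.1
top blue_box [ 609.5 -195.4   80.    56.7   13.5] 93.7
top long [ 562.7 -208.7  217.9   61.3   15.7] 43.5
```

Red sits within 3 mm of its board's centre. Next is blue.

Emit:
move_arm(plan=[{"x": 0, "y": 14, "z": 0, "rx": 0, "ry": 0, "rz": 0}, {"x": 1, "y": 27, "z": 0, "rx": 0, "ry": 0, "rz": 0}, {"x": 1, "y": 32, "z": 0, "rx": 0, "ry": 0, "rz": 0}, {"x": 1, "y": 32, "z": 0, "rx": 0, "ry": 0, "rz": 0}, {"x": 1, "y": 32, "z": 0, "rx": 0, "ry": 0, "rz": 0}, {"x": 0, "y": 28, "z": 0, "rx": 0, "ry": 0, "rz": 0}, {"x": 0, "y": 20, "z": 0, "rx": 0, "ry": 0, "rz": 0}, {"x": 0, "y": 11, "z": 0, "rx": 0, "ry": 0, "rz": -0.054}, {"x": 0, "y": 0, "z": 0, "rx": 0, "ry": 0, "rz": 0}, {"x": 0, "y": 0, "z": 0, "rx": 0, "ry": 0, "rz": 0}])

```text
time_s: 17.95
ee_pos: [610.2, -195.3, 185.3]
ee_rot: [-179.9, 0.1, 14.0]
force: [0.4, -0.9, -0.1]
gripper_width: 91.1
gripper_force: 0.0
```

```bash
python3 rel.py 610.5 -195.7 58 14.1; python3 - <<'E'
from h import *
measure('wrist',ALL[2:4])
E
```

```text
ee [ 610.2 -195.3  185.3] [-1.799e+02  1.000e-01  1.400e+01] shift first [  0.3   0.6 127.3] then turn [-0.001  0.001 -0.002] w 91.1 F [ 0.4 -0.9 -0.1]
wrist blue_box [ 612.5 -195.2   79.8   54.5   14. ] 93.9
wrist long [ 528.2 -218.7   61.2   45.9  -76. ] 43.9
```

Emit:
move_arm(plan=[{"x": 1, "y": 0, "z": 10, "rx": 0, "ry": 0, "rz": 0}, {"x": 0, "y": 0, "z": 20, "rx": 0, "ry": 0, "rz": 0}, {"x": 0, "y": 0, "z": 25, "rx": 0, "ry": 0, "rz": 0}, {"x": 0, "y": 0, "z": 25, "rx": 0, "ry": 0, "rz": 0}, {"x": 0, "y": 0, "z": 20, "rx": 0, "ry": 0, "rz": 0}, {"x": 0, "y": 0, "z": 15, "rx": 0, "ry": 0, "rz": 0}, {"x": 0, "y": 0, "z": 9, "rx": 0, "ry": 0, "rz": 0}, {"x": 0, "y": 0, "z": 3, "rx": 0, "ry": 0, "rz": 0}, {"x": 0, "y": 0, "z": 0, "rx": 0, "ry": 0, "rz": 0}])

```text
time_s: 18.9
ee_pos: [611.6, -194.8, 58.8]
ee_rot: [-180.0, 0.0, 14.1]
force: [0.2, 0.1, 0.1]
gripper_width: 91.3
gripper_force: 0.0
```

Emit:
move_arm(plan=[{"x": 0, "y": 0, "z": 0, "rx": 0, "ry": 0, "rz": 0}, {"x": 0, "y": 0, "z": 0, "rx": 0, "ry": 0, "rz": 0}, {"x": 0, "y": 0, "z": 0, "rx": 0, "ry": 0, "rz": 0}, {"x": 0, "y": 0, "z": 0, "rx": 0, "ry": 0, "rz": 0}, {"x": 0, "y": 0, "z": 0, "rx": 0, "ry": 0, "rz": 0}, {"x": 0, "y": 0, "z": 0, "rx": 0, "ry": 0, "rz": 0}, {"x": 0, "y": 0, "z": 0, "rx": 0, "ry": 0, "rz": 0}], grip=0.35, squeeze=20)

```text
time_s: 19.6
ee_pos: [611.6, -195.2, 59.2]
ee_rot: [180.0, -0.0, 14.1]
force: [0.2, 0.9, 1.9]
gripper_width: 56.0
gripper_force: 20.0
```

Emit:
move_arm(plan=[{"x": 0, "y": 0, "z": -5, "rx": 0, "ry": 0, "rz": 0}, {"x": 0, "y": 0, "z": -15, "rx": 0, "ry": 0, "rz": 0}, {"x": 0, "y": 0, "z": -25, "rx": 0, "ry": 0, "rz": 0}, {"x": 0, "y": 0, "z": -30, "rx": 0, "ry": 0, "rz": 0}, {"x": 0, "y": 0, "z": -30, "rx": 0, "ry": 0, "rz": 0}, {"x": 0, "y": 0, "z": -25, "rx": 0, "ry": 0, "rz": 0}, {"x": 0, "y": 0, "z": -10, "rx": 0, "ry": 0, "rz": 0}, {"x": 0, "y": 0, "z": 0, "rx": 0, "ry": 0, "rz": 0}])

```text
time_s: 20.4
ee_pos: [612.0, -195.3, 200.1]
ee_rot: [179.9, -0.1, 14.1]
force: [0.6, -0.1, -2.0]
gripper_width: 55.8
gripper_force: 20.0
```

```bash
python3 rel.py 525.5 394 200 12.1; python3 - <<'E'
from h import *
measure('top',[ALL[3],ALL[6],ALL[7]])
measure('side',[('b','blue',-10,12,3,(525,394,45)),ALL[6],ALL[7]])
E
```

```text
ee [ 612.  -195.3  200.1] [ 1.799e+02 -1.000e-01  1.410e+01] shift first [  59.5 -592.6   -0.7] then turn [ 0.001 -0.002  0.035] w 55.8 F [ 0.6 -0.1 -2. ]
top long None None
top bb [526.2 394.1 108.   84.2  12.1] 2.6
top gb [579.2 168.7 247.5  88.4  -4.4] 2.4
side b None None
side bb [470.7 411.   10.5   1.3 -80.8] 2.5
side gb None None
```

Emit:
move_arm(plan=[{"x": 2, "y": -18, "z": 0, "rx": 0, "ry": 0, "rz": 0}, {"x": 3, "y": -30, "z": 0, "rx": 0, "ry": 0, "rz": 0}, {"x": 4, "y": -38, "z": 0, "rx": 0, "ry": 0, "rz": 0}, {"x": 4, "y": -38, "z": 0, "rx": 0, "ry": 0, "rz": 0}, {"x": 4, "y": -38, "z": 0, "rx": 0, "ry": 0, "rz": 0}, {"x": 4, "y": -38, "z": 0, "rx": 0, "ry": 0, "rz": 0}, {"x": 4, "y": -38, "z": 0, "rx": 0, "ry": 0, "rz": 0}, {"x": 4, "y": -38, "z": 0, "rx": 0, "ry": 0, "rz": 0}, {"x": 4, "y": -38, "z": 0, "rx": 0, "ry": 0, "rz": 0}, {"x": 4, "y": -38, "z": 0, "rx": 0, "ry": 0, "rz": 0}])

```text
time_s: 21.5
ee_pos: [559.8, 157.5, 197.4]
ee_rot: [-180.0, 0.2, 14.1]
force: [1.2, 0.1, -3.0]
gripper_width: 55.7
gripper_force: 20.0
```

Emit:
move_arm(plan=[{"x": 4, "y": -38, "z": 0, "rx": 0, "ry": 0, "rz": 0}, {"x": 4, "y": -38, "z": 0, "rx": 0, "ry": 0, "rz": 0}, {"x": 4, "y": -38, "z": 0, "rx": 0, "ry": 0, "rz": 0}, {"x": 4, "y": -38, "z": 0, "rx": 0, "ry": 0, "rz": 0}, {"x": 3, "y": -36, "z": 0, "rx": 0, "ry": 0, "rz": 0}, {"x": 2, "y": -30, "z": 0, "rx": 0, "ry": 0, "rz": 0}, {"x": 1, "y": -15, "z": 0, "rx": 0, "ry": 0, "rz": 0}, {"x": 0, "y": -7, "z": 0, "rx": 0, "ry": 0, "rz": 0.035}, {"x": 0, "y": 0, "z": 0, "rx": 0, "ry": 0, "rz": 0}, {"x": 0, "y": 0, "z": 0, "rx": 0, "ry": 0, "rz": 0}])

```text
time_s: 22.5
ee_pos: [524.3, 392.7, 198.2]
ee_rot: [179.9, 0.1, 12.1]
force: [0.3, -0.2, -1.9]
gripper_width: 56.0
gripper_force: 20.0
```

```bash
python3 rel.py 525.8 394 19 12.1; python3 - <<'E'
from h import *
f=measure('wrist',[ALL[6]]); save(f,'w2.png')
E
```

```text
ee [524.3 392.7 198.2] [1.799e+02 1.000e-01 1.210e+01] shift first [  2.   -1.2 179.2] then turn [0.001 0.002 0.   ] w 56.0 F [ 0.3 -0.2 -1.9]
wrist bb [548.5 400.6  85.   61.2 -77.9] 3.1
```

View pics/w2.png

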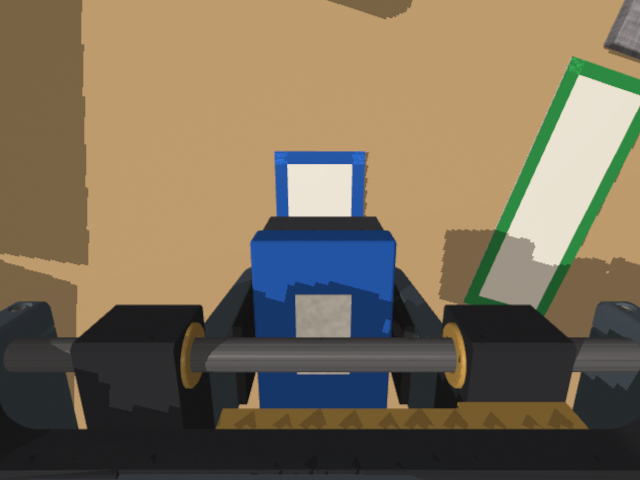

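The wrist view shows the blue box held level, with the blue board's far edge at columns 275–365, row 155, square with the box. The board centre comes out at (525,395), which agrees with the top camera.

Emit:
move_arm(plan=[{"x": 2, "y": -1, "z": 15, "rx": 0, "ry": 0, "rz": 0}, {"x": 0, "y": 0, "z": 30, "rx": 0, "ry": 0, "rz": 0}, {"x": 0, "y": 0, "z": 35, "rx": 0, "ry": 0, "rz": 0}, {"x": 0, "y": 0, "z": 35, "rx": 0, "ry": 0, "rz": 0}, {"x": 0, "y": 0, "z": 28, "rx": 0, "ry": 0, "rz": 0}, {"x": 0, "y": 0, "z": 18, "rx": 0, "ry": 0, "rz": 0}, {"x": 0, "y": 0, "z": 10, "rx": 0, "ry": 0, "rz": 0}, {"x": 0, "y": 0, "z": 5, "rx": 0, "ry": 0, "rz": 0}, {"x": 0, "y": 0, "z": 2, "rx": 0, "ry": 0, "rz": 0}, {"x": 0, "y": 0, "z": 0, "rx": 0, "ry": 0, "rz": 0}])

```text
time_s: 23.55
ee_pos: [527.0, 395.0, 21.6]
ee_rot: [-180.0, -0.1, 12.1]
force: [0.5, -0.7, -2.7]
gripper_width: 56.1
gripper_force: 20.0
```

Emit:
move_arm(plan=[{"x": 0, "y": 0, "z": 1, "rx": 0, "ry": 0, "rz": 0}, {"x": 0, "y": 0, "z": 1, "rx": 0, "ry": 0, "rz": 0}, {"x": 0, "y": 0, "z": 0, "rx": 0, "ry": 0, "rz": 0}])

```text
time_s: 23.85
ee_pos: [526.6, 395.0, 19.3]
ee_rot: [-180.0, -0.0, 12.1]
force: [-0.1, 0.6, -2.2]
gripper_width: 55.8
gripper_force: 20.0
```

Emit:
move_arm(plan=[{"x": 0, "y": 0, "z": 1, "rx": 0, "ry": 0, "rz": 0}, {"x": 0, "y": 0, "z": 1, "rx": 0, "ry": 0, "rz": 0}, {"x": 0, "y": 0, "z": 1, "rx": 0, "ry": 0, "rz": 0}, {"x": 0, "y": 0, "z": 0, "rx": 0, "ry": 0, "rz": 0}])

```text
time_s: 24.25
ee_pos: [526.6, 395.0, 17.2]
ee_rot: [-180.0, -0.0, 12.1]
force: [-2.0, -0.1, 5.1]
gripper_width: 56.2
gripper_force: 20.0
```

Emit:
move_arm(plan=[{"x": 0, "y": 0, "z": 0, "rx": 0, "ry": 0, "rz": 0}, {"x": 0, "y": 0, "z": 0, "rx": 0, "ry": 0, "rz": 0}, {"x": 0, "y": 0, "z": 0, "rx": 0, "ry": 0, "rz": 0}, {"x": 0, "y": 0, "z": 0, "rx": 0, "ry": 0, "rz": 0}, {"x": 0, "y": 0, "z": 0, "rx": 0, "ry": 0, "rz": 0}, {"x": 0, "y": 0, "z": 0, "rx": 0, "ry": 0, "rz": 0}], grip=1)

```text
time_s: 24.85
ee_pos: [526.5, 394.8, 15.8]
ee_rot: [180.0, 0.0, 12.1]
force: [0.2, -0.2, -0.7]
gripper_width: 91.1
gripper_force: 0.0
```

Emit:
move_arm(plan=[{"x": 0, "y": 0, "z": -10, "rx": 0, "ry": 0, "rz": 0}, {"x": 0, "y": 0, "z": -25, "rx": 0, "ry": 0, "rz": 0}, {"x": 0, "y": 0, "z": -40, "rx": 0, "ry": 0, "rz": 0}, {"x": 0, "y": 0, "z": -40, "rx": 0, "ry": 0, "rz": 0}, {"x": 0, "y": 0, "z": -35, "rx": 0, "ry": 0, "rz": 0}, {"x": 0, "y": 0, "z": -20, "rx": 0, "ry": 0, "rz": 0}, {"x": 0, "y": 0, "z": 0, "rx": 0, "ry": 0, "rz": 0}, {"x": 0, "y": 0, "z": 0, "rx": 0, "ry": 0, "rz": 0}])

```text
time_s: 25.65
ee_pos: [526.2, 394.7, 185.8]
ee_rot: [180.0, 0.0, 12.1]
force: [0.1, -0.3, -1.6]
gripper_width: 91.3
gripper_force: 0.0
```

```bash
python3 rel.py 562.5 -208.5 187 15.5; python3 - <<'E'
from h import *
I=[('bluep','blue',40,70,53,(526,394,70)),ALL[6],ALL[3]]
measure('wrist',I); measure('top',I)
E
```

```text
ee [526.2 394.7 185.8] [180.    0.   12.1] shift first [-90.7 597.4  -1.1] then turn [ 0.    0.   -0.06] w 91.3 F [ 0.1 -0.3 -1.6]
wrist bluep [527.  395.1  79.8  55.5  12.1] 51.9
wrist bb [525.4 395.7 107.9  84.9  12.1] 3.1
wrist long None None
top bluep [510.7 387.9  57.1  50.8 -77.9] 51.0
top bb [528.8 382.9 108.5  60.1  11.4] 2.5
top long [ 562.8 -208.8  217.6   63.    15.6] 43.5
```

Emit:
move_arm(plan=[{"x": -3, "y": 18, "z": 0, "rx": 0, "ry": 0, "rz": 0}, {"x": -5, "y": 30, "z": 0, "rx": 0, "ry": 0, "rz": 0}, {"x": -6, "y": 38, "z": 0, "rx": 0, "ry": 0, "rz": 0}, {"x": -6, "y": 38, "z": 0, "rx": 0, "ry": 0, "rz": 0}, {"x": -6, "y": 38, "z": 0, "rx": 0, "ry": 0, "rz": 0}, {"x": -6, "y": 38, "z": 0, "rx": 0, "ry": 0, "rz": 0}, {"x": -6, "y": 20, "z": 0, "rx": 0, "ry": 0, "rz": 0}, {"x": 0, "y": 10, "z": 0, "rx": 0, "ry": 0, "rz": 0}, {"x": 0, "y": 0, "z": 0, "rx": 0, "ry": 0, "rz": 0}])

```text
time_s: 26.65
ee_pos: [537.3, 160.4, 185.4]
ee_rot: [180.0, 0.1, 12.0]
force: [-0.2, 1.4, -0.1]
gripper_width: 91.3
gripper_force: 0.0
```

```bash
python3 rel.py 562.5 -208.5 187 15.5; python3 - <<'E'
from h import *
f=measure('wrist',[ALL[7]]); save(f,'w3.png')
E
```

```text
ee [537.3 160.4 185.4] [1.8e+02 1.0e-01 1.2e+01] shift first [-51.8 366.2  -1.4] then turn [ 0.     0.001 -0.062] w 91.3 F [-0.2  1.4 -0.1]
wrist gb [578.4 169.9 248.7  89.   -4.4] 3.1
```

Emit:
move_arm(plan=[{"x": -2, "y": 18, "z": 0, "rx": 0, "ry": 0, "rz": 0}, {"x": -5, "y": 35, "z": 0, "rx": 0, "ry": 0, "rz": 0}, {"x": -6, "y": 43, "z": 0, "rx": 0, "ry": 0, "rz": 0}, {"x": -6, "y": 45, "z": 0, "rx": 0, "ry": 0, "rz": 0}, {"x": -7, "y": 45, "z": 0, "rx": 0, "ry": 0, "rz": 0}, {"x": -7, "y": 45, "z": 0, "rx": 0, "ry": 0, "rz": 0}, {"x": -7, "y": 45, "z": 0, "rx": 0, "ry": 0, "rz": 0}, {"x": -6, "y": 40, "z": 0, "rx": 0, "ry": 0, "rz": 0}, {"x": -4, "y": 32, "z": 0, "rx": 0, "ry": 0, "rz": 0}, {"x": -2, "y": 18, "z": 0, "rx": 0, "ry": 0, "rz": -0.062}])

```text
time_s: 27.7
ee_pos: [563.9, -208.3, 185.4]
ee_rot: [180.0, 0.0, 15.7]
force: [0.6, 0.3, 1.1]
gripper_width: 91.0
gripper_force: 0.0
```

Emit:
move_arm(plan=[{"x": 0, "y": 0, "z": 0, "rx": 0, "ry": 0, "rz": 0}, {"x": 0, "y": 0, "z": 0, "rx": 0, "ry": 0, "rz": 0}, {"x": 0, "y": 0, "z": 0, "rx": 0, "ry": 0, "rz": 0}])

```text
time_s: 28.0
ee_pos: [563.4, -205.2, 185.7]
ee_rot: [-180.0, 0.0, 15.7]
force: [-0.2, -0.1, -0.7]
gripper_width: 91.4
gripper_force: 0.0
```

```bash
python3 rel.py 563 -208.5 9 15.5; python3 - <<'E'
from h import *
f=measure('wrist',[ALL[3]]); save(f,'w4.png')
E
```

```text
ee [ 563.4 -205.2  185.7] [-180.     0.    15.7] shift first [ -1.2   3.2 176.7] then turn [-0.001  0.     0.003] w 91.4 F [-0.2 -0.1 -0.7]
wrist long [ 563.8 -208.9  215.5   60.5   15.7] 43.9
```

Emit:
move_arm(plan=[{"x": -1, "y": 3.5, "z": 15, "rx": 0, "ry": 0, "rz": 0}, {"x": 0, "y": 0, "z": 30, "rx": 0, "ry": 0, "rz": 0}, {"x": 0, "y": 0, "z": 35, "rx": 0, "ry": 0, "rz": 0}, {"x": 0, "y": 0, "z": 35, "rx": 0, "ry": 0, "rz": 0}, {"x": 0, "y": 0, "z": 26, "rx": 0, "ry": 0, "rz": 0}, {"x": 0, "y": 0, "z": 18, "rx": 0, "ry": 0, "rz": 0}, {"x": 0, "y": 0, "z": 11, "rx": 0, "ry": 0, "rz": 0}, {"x": 0, "y": 0, "z": 5, "rx": 0, "ry": 0, "rz": 0}, {"x": 0, "y": 0, "z": 0, "rx": 0, "ry": 0, "rz": 0}, {"x": 0, "y": 0, "z": 0, "rx": 0, "ry": 0, "rz": 0}])

```text
time_s: 29.05
ee_pos: [563.9, -210.5, 11.9]
ee_rot: [179.9, -0.1, 15.6]
force: [0.1, -0.5, 0.9]
gripper_width: 91.2
gripper_force: 0.0
```

Emit:
move_arm(plan=[{"x": 0, "y": 0, "z": 0, "rx": 0, "ry": 0, "rz": 0}, {"x": 0, "y": 0, "z": 0, "rx": 0, "ry": 0, "rz": 0}, {"x": 0, "y": 0, "z": 0, "rx": 0, "ry": 0, "rz": 0}, {"x": 0, "y": 0, "z": 0, "rx": 0, "ry": 0, "rz": 0}, {"x": 0, "y": 0, "z": 0, "rx": 0, "ry": 0, "rz": 0}, {"x": 0, "y": 0, "z": 0, "rx": 0, "ry": 0, "rz": 0}, {"x": 0, "y": 0, "z": 0, "rx": 0, "ry": 0, "rz": 0}], grip=0.4, squeeze=35)

```text
time_s: 29.75
ee_pos: [563.0, -210.0, 11.2]
ee_rot: [-180.0, 0.0, 15.6]
force: [-1.8, 3.4, 5.3]
gripper_width: 61.9
gripper_force: 35.0
```

Emit:
move_arm(plan=[{"x": 0, "y": 0, "z": -5, "rx": 0, "ry": 0, "rz": 0}, {"x": 0, "y": 0, "z": -10, "rx": 0, "ry": 0, "rz": 0}, {"x": 0, "y": 0, "z": -20, "rx": 0, "ry": 0, "rz": 0}, {"x": 0, "y": 0, "z": -25, "rx": 0, "ry": 0, "rz": 0}, {"x": 0, "y": 0, "z": -30, "rx": 0, "ry": 0, "rz": 0}, {"x": 0, "y": 0, "z": -30, "rx": 0, "ry": 0, "rz": 0}, {"x": 0, "y": 0, "z": -20, "rx": 0, "ry": 0, "rz": 0}, {"x": 0, "y": 0, "z": -10, "rx": 0, "ry": 0, "rz": 0}, {"x": 0, "y": 0, "z": 0, "rx": 0, "ry": 0, "rz": 0}])

```text
time_s: 30.65
ee_pos: [563.7, -210.8, 162.2]
ee_rot: [179.9, -0.1, 15.6]
force: [-0.8, -0.2, -3.8]
gripper_width: 61.9
gripper_force: 35.0
```

```bash
python3 rel.py 578.7 169.4 160 -4.4; python3 - <<'E'
from h import *
f=measure('wrist',[('long','green',150,230,190,(563,-209,170))]); save(f,'w5.png')
E
```

```text
ee [ 563.7 -210.8  162.2] [ 1.799e+02 -1.000e-01  1.560e+01] shift first [ 116.9 -362.1    1.7] then turn [ 0.002 -0.002  0.35 ] w 61.9 F [-0.8 -0.2 -3.8]
wrist long [ 614.2 -197.   116.7   63.7   15.5] 195.0
```

View pics/w5.png

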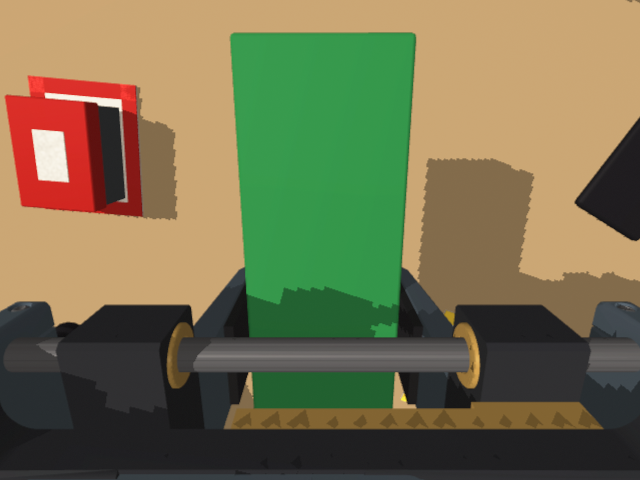

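The wrist view shows the long box held level and square (columns 232–415), with its lid at z = 195.

Emit:
move_arm(plan=[{"x": 5, "y": -15, "z": 0, "rx": 0, "ry": 0, "rz": 0}, {"x": 10, "y": -30, "z": 0, "rx": 0, "ry": 0, "rz": 0}, {"x": 12, "y": -38, "z": 0, "rx": 0, "ry": 0, "rz": 0}, {"x": 12, "y": -38, "z": 0, "rx": 0, "ry": 0, "rz": 0}, {"x": 13, "y": -40, "z": 0, "rx": 0, "ry": 0, "rz": 0}, {"x": 13, "y": -40, "z": 0, "rx": 0, "ry": 0, "rz": 0}, {"x": 13, "y": -40, "z": 0, "rx": 0, "ry": 0, "rz": 0}, {"x": 12, "y": -38, "z": 0, "rx": 0, "ry": 0, "rz": 0}, {"x": 12, "y": -35, "z": 0, "rx": 0, "ry": 0, "rz": 0}, {"x": 9, "y": -28, "z": 0, "rx": 0, "ry": 0, "rz": 0}])

```text
time_s: 31.7
ee_pos: [576.4, 151.8, 159.1]
ee_rot: [-179.9, 0.2, 15.7]
force: [0.6, 0.2, -4.9]
gripper_width: 61.9
gripper_force: 35.0
```

Emit:
move_arm(plan=[{"x": 6, "y": -20, "z": 0, "rx": 0, "ry": 0, "rz": 0}, {"x": 0, "y": 0, "z": 0, "rx": 0, "ry": 0, "rz": 0.03}, {"x": 0, "y": 0, "z": 0, "rx": 0, "ry": 0, "rz": 0.06}, {"x": 0, "y": 0, "z": 0, "rx": 0, "ry": 0, "rz": 0.07}, {"x": 0, "y": 0, "z": 0, "rx": 0, "ry": 0, "rz": 0.07}, {"x": 0, "y": 0, "z": 0, "rx": 0, "ry": 0, "rz": 0.07}, {"x": 0, "y": 0, "z": 0, "rx": 0, "ry": 0, "rz": 0.05}, {"x": 0, "y": 0, "z": 0, "rx": 0, "ry": 0, "rz": 0}, {"x": 0, "y": 0, "z": 0, "rx": 0, "ry": 0, "rz": 0}])

```text
time_s: 32.6
ee_pos: [577.3, 170.1, 159.7]
ee_rot: [180.0, 0.1, -4.3]
force: [-0.0, -0.4, -4.8]
gripper_width: 61.9
gripper_force: 35.0
```

```bash
python3 rel.py 578 169.3 17 -4.4; python3 - <<'E'
from h import *
f=measure('wrist',[('long','green',120,230,193,(578,169,170))])
E
```

```text
ee [577.3 170.1 159.7] [ 1.8e+02  1.0e-01 -4.3e+00] shift first [  1.    0.7 142.7] then turn [0.001 0.002 0.001] w 61.9 F [-0.  -0.4 -4.8]
wrist long [630.8 165.4 112.1  61.2  -4.3] 192.3
```

Emit:
move_arm(plan=[{"x": 0, "y": 1, "z": 13, "rx": 0, "ry": 0, "rz": 0}, {"x": 0, "y": 0, "z": 26, "rx": 0, "ry": 0, "rz": 0}, {"x": 0, "y": 0, "z": 30, "rx": 0, "ry": 0, "rz": 0}, {"x": 0, "y": 0, "z": 28, "rx": 0, "ry": 0, "rz": 0}, {"x": 0, "y": 0, "z": 20, "rx": 0, "ry": 0, "rz": 0}, {"x": 0, "y": 0, "z": 12, "rx": 0, "ry": 0, "rz": 0}, {"x": 0, "y": 0, "z": 7, "rx": 0, "ry": 0, "rz": 0}, {"x": 0, "y": 0, "z": 4, "rx": 0, "ry": 0, "rz": 0}, {"x": 0, "y": 0, "z": 2, "rx": 0, "ry": 0, "rz": 0}, {"x": 0, "y": 0, "z": 0, "rx": 0, "ry": 0, "rz": 0}])

```text
time_s: 33.65
ee_pos: [578.7, 168.8, 19.5]
ee_rot: [-180.0, -0.1, -4.4]
force: [-0.4, -0.2, -4.0]
gripper_width: 61.7
gripper_force: 35.0
```

Emit:
move_arm(plan=[{"x": 0, "y": 0, "z": 1, "rx": 0, "ry": 0, "rz": 0}, {"x": 0, "y": 0, "z": 1, "rx": 0, "ry": 0, "rz": 0}, {"x": 0, "y": 0, "z": 0, "rx": 0, "ry": 0, "rz": 0}])

```text
time_s: 33.95
ee_pos: [578.3, 168.7, 17.1]
ee_rot: [-180.0, -0.0, -4.4]
force: [-0.3, 0.4, -4.7]
gripper_width: 61.3
gripper_force: 35.0
```

Emit:
move_arm(plan=[{"x": 0, "y": 0, "z": 1, "rx": 0, "ry": 0, "rz": 0}, {"x": 0, "y": 0, "z": 1, "rx": 0, "ry": 0, "rz": 0}, {"x": 0, "y": 0, "z": 1, "rx": 0, "ry": 0, "rz": 0}, {"x": 0, "y": 0, "z": 0, "rx": 0, "ry": 0, "rz": 0}])

```text
time_s: 34.35
ee_pos: [578.3, 168.7, 14.3]
ee_rot: [180.0, -0.0, -4.4]
force: [-0.5, 0.3, -1.4]
gripper_width: 61.9
gripper_force: 35.0
```

Emit:
move_arm(plan=[{"x": 0, "y": 0, "z": 0.5, "rx": 0, "ry": 0, "rz": 0}, {"x": 0, "y": 0, "z": 0.5, "rx": 0, "ry": 0, "rz": 0}, {"x": 0, "y": 0, "z": 0, "rx": 0, "ry": 0, "rz": 0}])

```text
time_s: 34.65
ee_pos: [578.3, 168.7, 14.2]
ee_rot: [-180.0, -0.0, -4.4]
force: [-3.0, -2.2, 6.6]
gripper_width: 61.8
gripper_force: 35.0
```

Emit:
move_arm(plan=[{"x": 0, "y": 0, "z": 0, "rx": 0, "ry": 0, "rz": 0}, {"x": 0, "y": 0, "z": 0, "rx": 0, "ry": 0, "rz": 0}, {"x": 0, "y": 0, "z": 0, "rx": 0, "ry": 0, "rz": 0}, {"x": 0, "y": 0, "z": 0, "rx": 0, "ry": 0, "rz": 0}, {"x": 0, "y": 0, "z": 0, "rx": 0, "ry": 0, "rz": 0}, {"x": 0, "y": 0, "z": 0, "rx": 0, "ry": 0, "rz": 0}], grip=1)

```text
time_s: 35.25
ee_pos: [578.2, 168.7, 12.8]
ee_rot: [180.0, 0.0, -4.4]
force: [0.8, 0.2, -0.3]
gripper_width: 91.4
gripper_force: 0.0
```

Emit:
move_arm(plan=[{"x": 0, "y": 0, "z": -10, "rx": 0, "ry": 0, "rz": 0}, {"x": 0, "y": 0, "z": -25, "rx": 0, "ry": 0, "rz": 0}, {"x": 0, "y": 0, "z": -40, "rx": 0, "ry": 0, "rz": 0}, {"x": 0, "y": 0, "z": -40, "rx": 0, "ry": 0, "rz": 0}, {"x": 0, "y": 0, "z": -40, "rx": 0, "ry": 0, "rz": 0}, {"x": 0, "y": 0, "z": -40, "rx": 0, "ry": 0, "rz": 0}, {"x": 0, "y": 0, "z": -30, "rx": 0, "ry": 0, "rz": 0}, {"x": 0, "y": 0, "z": -10, "rx": 0, "ry": 0, "rz": 0}, {"x": 0, "y": 0, "z": 0, "rx": 0, "ry": 0, "rz": 0}, {"x": 0, "y": 0, "z": 0, "rx": 0, "ry": 0, "rz": 0}])

```text
time_s: 36.25
ee_pos: [577.3, 168.5, 246.3]
ee_rot: [179.9, 0.2, -4.4]
force: [0.3, 0.0, -0.4]
gripper_width: 91.1
gripper_force: 0.0
```

```bash
python3 - <<'E'
from h import *
I=[('longp','green',35,70,48,(578,169,140)),ALL[7]]
f=measure('wrist',I)
I=[('redp','red',40,70,53,(568,-3,70)),ALL[5],('tinp','yellow',30,60,43,(450,-390,60)),ALL[4]]
f=measure('top',I); save(f,'top9.png')
f=measure('side',I); save(f,'side9.png')
E
```

```text
wrist longp [579.8 167.9 216.7  61.   -4.5] 46.9
wrist gb [578.9 170.  247.   88.4  -4.4] 3.1
top redp [567.4  -6.   80.4  55.4  11.1] 51.6
top rb [569.5  -3.  109.1  85.2  11. ] 2.6
top tinp [ 450.8 -389.2   49.7   42.3   88.8] 41.6
top yb [ 450.6 -389.5  112.1   90.4   -4.8] 2.8
side redp [564.5 -13.1  82.6  65.   10.7] 50.8
side rb [567.8  -2.8 108.6  83.1  10.1] 2.4
side tinp [ 449.8 -394.2   51.9   45.3   82.1] 41.4
side yb [ 450.3 -388.6  111.3   87.6   -4.1] 2.4
```

View pics/side9.png

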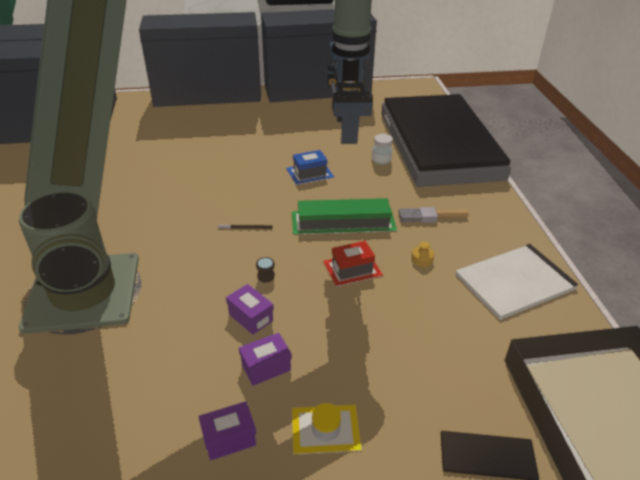

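The side view shows all four things centred on their boards: tin (326,425), red (353,262), blue (311,165) and long box (344,215). The loupe (265,269) and weight (423,256) are where they started. Handing in.

```bash
python3 -c "
from workcell import *
print(job_done())"
```

```text
the job is handed in; nothing more can be done
None
```

The tin, red box, blue box and long box each stand on the board of their colour, about 3 mm or less off centre by camera; the loupe and weight were not moved, and the job is handed in (no verdict was returned).

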